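# Swap two gears that sit on the wrong gearbox shafts

## Task

The two spur gears are on the wrong shafts: the big gear belongs on the splined shaft in the round grey stand, the small one on the plain shaft in the square wooden block. Lift off the two collars, swap the gears, and put each collar back on the shaft it came from (brass on the round stand, steel on the wooden block), every part pushed fully home, hub upward. The tray is free for parking parts meanwhile; do not knock or shift the two other gears standing near, the tall stack and the double gear.

Things in the scene. Friction and masses are not known exactly. Their poses are not given: they have to be found in the camera images.
- gear_large: loose big spur gear, dark teeth, bright hub: 26 teeth, 84 mm over the teeth, 0.55 kg. Toothed disc 22 mm thick, above it a round hub 46 mm in diameter to a total height of 42 mm; plain 24 mm bore. Take it by the hub from above, fingertips above the disc. Origin: centre of the underside, z up along the bore. It starts on the wooden block's shaft, under the steel collar.
- gear_small: loose small spur gear, same make, 18 teeth, 60 mm over the teeth, 0.35 kg: toothed disc 22 mm thick, hub 41 mm in diameter above it to a total height of 42 mm, 24 mm bore right through. Origin: centre of the underside, z up along the bore. It starts on the shaft in the round stand, under the brass collar.
- collar_brass: loose brass thrust collar, plain ring 44 mm outside, 16 mm high, 23 mm bore, 0.12 kg. Both faces are flat. Origin: centre of the underside. It starts on top of the gear on the round stand's shaft.
- collar_steel: loose dark steel collar with a grub screw in its side, 36 mm outside, 22 mm high, 23 mm bore, 0.12 kg. Both ends are flat. Origin: centre of the underside. It starts on top of the gear on the wooden block's shaft.
- stand_round: fixed round grey stand, 110 mm in diameter, with an upright splined steel shaft in its middle: shoulder (on which the gear rests) 24 mm above the bench, then a 21 mm seat up to 31 mm that tapers to 17 mm in diameter, rounded nose from 80 mm to its top at 100 mm above the bench. Origin: on the shaft's axis at bench height, z up.
- stand_square: fixed square light-wood block, 104 x 104 mm and 18 mm high, with an upright plain shaft in its middle, of the same measures: shoulder 24 mm above the bench, 21 mm seat up to 31 mm, then 17 mm in diameter, rounded nose from 80 mm to its top at 100 mm above the bench. Origin: on the shaft's axis at bench height, z up.
- parts_tray: fixed shallow wooden tray, 230 mm long (its y axis, across the robot's view) by 130 mm wide (its x axis) outside; flat floor 18 mm above the bench, lip 7 mm wide with its top 24 mm above the bench; empty at the start. Origin: centre of its underside, at bench height.
- gear_stack: loose bystander: upright stack of gear sleeves, 66 mm in diameter, 114 mm tall, 0.93 kg; to be left alone. Origin: centre of its underside.
- gear_cluster: loose bystander: double gear with a bronze cone on top, 86 mm in diameter, 78 mm tall, 0.85 kg; to be left alone. Origin: centre of its underside.
There are look-alikes about, which are no part of the job. What is shaped like the gear_small but pink is not meant.

How it is judged (in metres and radians):
At the end, for the whole second after the job is handed in: Big gear on the round stand's shaft, small gear on the wooden block's, hub up on the shoulder; brass collar on the big gear's hub, steel collar on the small one's: each within 4 mm of its height and 6 mm of the axis, tilted under 0.08 rad, released and at rest (horizontal distance between each of gear_large, collar_brass and stand_round below 0.006 m and z of gear_large in the frame of stand_round between 0.02 and 0.028 m and angle between each of gear_large, gear_small, collar_brass, collar_steel's own z axis and vertical below 0.08 rad and linear speed of each of gear_large, gear_small, collar_brass, collar_steel below 0.02 m/s and horizontal distance between each of gear_small, collar_steel and stand_square below 0.006 m and z of gear_small in the frame of stand_square between 0.02 and 0.028 m and z of collar_brass in the frame of stand_round between 0.062 and 0.07 m and z of collar_steel in the frame of stand_square between 0.062 and 0.07 m); the robot touches nothing.
It fails at once if the tall gear stack is pushed more than 25 mm or tipped over (distance of gear_stack from where it was at the start of the episode above 0.025 m or angle between gear_stack's own z axis and vertical above 0.3 rad).
It fails at once if the double gear is pushed more than 25 mm or tipped over (distance of gear_cluster from where it was at the start of the episode above 0.025 m or angle between gear_cluster's own z axis and vertical above 0.3 rad).
It also fails if it takes over 122 s, if anything falls off the work surface, if the arm or the gripper's body presses on something with over 40 N, if the wrist force passes 120 N, or if a joint passes its speed limit or range.

## Robot

A 6-joint arm with a two-finger parallel gripper is mounted at the origin on a cart in front of the work surface, level with it; the furniture and walls round the work are solid. World frame = base frame: x ahead of the robot, y to its left, z up, the work surface at z = 0. Lengths are in mm, angles in rad, forces in N, time in s.
With the tool pointing down it reaches from about 275 to 750 mm from the base axis. Payload 10.2 kg.
Tool frame: the origin (TCP) lies midway between the tips of the shut fingers; the grasp point (between the pads) lies 19 mm behind it; z points along the fingers, y is the direction in which the jaws open and shut (so a half turn about z gives the same grasp; the last joint's range is limited). The gripper opens to 85 mm and grips with 20 to 120 N. Pads are 22 mm wide; open, the fingers measure 114 mm over their backs; the gripper's body (76 mm by 85 mm) begins 54 mm behind the grasp point. The pads swing forward as they close: fully open they stand 13 mm farther back than shut.
Start: joints at [-1.514, 0.313, 1.498, -0, 1.331, -0.223], TCP at [144.973, -504.593, 231.294] pointing down, gripper open.
Joint ranges: [-2.94, 2.94], [-0.97, 2.17], [0.19, 2.56], [-1.23, 4.37], [0.02, 3.11], [-2.88, 2.88]. Speed limits (rad/s): [2.39, 2.39, 3.01, 3.14, 3.14, 3.14].

## Interface

Orientations are given as [roll, pitch, yaw] about the fixed x, y, z axes, in that order (R = Rz(yaw) Ry(pitch) Rx(roll)).
In Python, from plant import env, grab_frame, camera_model, finder gives the robot as it stands.
- The arm moves only by the tool jog_arm, never from a script. Its argument "plan" is a list of rows, each a list of 5 numbers: the closure in counts, from 0 (fully open) to 255 (shut), then the shift along the tool's x, y, z in mm, then the turn about the tool's z in degrees. A call has 1 to 12 rows; each row is the pose to reach, as a shift and turn from the pose measured when the call began, along the tool's axes at that moment; what a row does not reach only later rows make up. A row lasts 1/8 s, in which the tool goes at most 62.5 mm and 10.7 degrees, less where a joint would pass 70% of its speed; a pose out of reach is approached as far as the arm can. A call with a gripper value outside its range is refused whole. The fingers move at their own pace and stop on an object; "squeeze" is the grip in N (left out, the last holds). Time passes only in rows, so rows that repeat a pose let the fingers close. It gives the time, the measured TCP pose, the force and the opening at its end, in the units of the state.
- env.get_obs(): the state, without advancing time (a new reading comes with each control period).
- grab_frame(name): name is "scene" or "top"; returns the picture (384x512x3 uint8, blue, green, red); there is no depth.
- camera_model(name): a dict with "fx", "fy", "cx", "cy" (pixels), "rvec" (rotation vector, rad) and "tvec" (3), from world to camera coordinates, as OpenCV has them. Camera axes: x right, y down, z forward; pixel columns grow to the right and rows downward; lengths in mm; the calibration is good to about 2 mm. A picture is of the moment at which its call begins. camera_model takes no time and is no camera call.
- env.hand_in(): hands the job in, once; it reports no verdict.
Trained networks look in the newest picture that a camera, given by its name, has taken for a name from the list of things; names that differ only in an ending like _2 or _b are one class to them, and where a whole thing is asked for, a point or a joint stands for the part that bears it (a point fixed in the world has none). Each returns a list of dicts, best first, with "score" (0 to 1); they miss things now and then, are a little off and sometimes report something else, mostly with a low value. They report only what shows in the picture. A call takes as long as a camera call. They do not tell look-alikes from the thing itself.
- finder.find_in(target, camera): "at" ([row, column] in pixels, amid what is visible of it).
- finder.masks_of(target, camera): "mask" (384x512 bool, what is visible of it) and "at" ([row, column] in pixels, amid what is visible of it).
- finder.landmark_of(target, camera): "at" ([row, column] in pixels: a listed point, or the origin of a listed thing).
The state is a dict: "t": time; "joint_positions": joint angles; "qvel": joint speeds; "effort": joint torques, N m; "tool_pos": TCP position; "tool_rot": TCP orientation; "contact_force": force on the tool from outside, world axes, zero at the start; "torque": the same for the moment, N m; "finger_gap": finger opening in mm.
Only numpy, scipy, OpenCV 4.12 (cv2) and the standard library are available. Lean on these libraries where they do the work, as an engineer would, in place of code of your own. Each camera call takes 0.05 s, during which the arm holds its last target. There are 200 camera calls.

## Working session

There is one attempt and no reset: what is moved stays moved. The work goes in short steps, Python scripts to look and compute and a tool call to move; the robot and the scene stay as the last step left them, time stands still between calls to the robot, and variables do not carry over. Pictures are saved under pics/ and viewed, about 12 in all and at most 16, crops included, and the job is handed in when it is done.

Besides the shell and the picture viewer there is one more tool, called as name([rows], argument=value, ...), one row to a line, values as JSON. jog_arm: Moves the arm, as the interface text tells. Its arguments: {"type":"object","properties":{"plan":{"type":"array","items":{"type":"array","items":{"type":"number"}}},"squeeze":{"type":"number"}},"required":["plan"]}

```bash
ls; mkdir -p pics; python3 - <<'E'
from plant import env, grab_frame, camera_model, finder
import cv2,numpy as np
a=grab_frame("scene");b=grab_frame("top")
cv2.imwrite("pics/s0.png",a);cv2.imwrite("pics/t0.png",b)
o=env.get_obs();print(o)
for c in("scene","top"):
    m=camera_model(c);R=cv2.Rodrigues(np.array(m["rvec"],float))[0];print(c,m,(-R.T@np.ravel(m["tvec"])).round())
    for n in "gear_large gear_small collar_brass collar_steel stand_round stand_square parts_tray gear_stack gear_cluster".split():
        print(c,n,[(np.round(d["at"]).tolist(),round(d["score"],2)) for d in finder.landmark_of(n,c)])
E
```

```text
pics
{'t': 0.1, 'joint_positions': array([-1.51440525e+00,  3.13361446e-01,  1.49837832e+00,  2.65969753e-05,
        1.33100474e+00, -2.23432865e-01]), 'qvel': array([-0.00029607, -0.00033198, -0.00203479,  0.00113383, -0.00285301,
        0.00011786]), 'effort': array([ 2.22411094e-03, -4.12900758e+01, -2.60142964e+01, -1.58519551e-04,
        3.04607922e-03,  1.07996496e-05]), 'tool_pos': array([ 144.9624084 , -504.34324162,  230.80250816]), 'tool_rot': array([-3.14047515e+00, -2.80413068e-04,  2.79817452e-01]), 'contact_force': array([ 0.396693  , -0.37615134,  0.21613836]), 'torque': array([-0.04809535, -0.00480063,  0.00649858]), 'finger_gap': 85.3683622681892}
scene {'fx': 465.05438621098983, 'fy': 465.05438621098983, 'cx': 255.4065944464328, 'cy': 184.92929488157347, 'rvec': array([ 1.24668414, -2.10749542,  1.05428219]), 'tvec': array([356.85044517, 323.32919127, 660.61294966])} [-133.  468.  657.]
scene gear_large [([189.0, 284.0], 0.82)]
scene gear_small [([176.0, 328.0], 0.87), ([209.0, 183.0], 0.67)]
scene collar_brass [([194.0, 176.0], 0.76)]
scene collar_steel [([174.0
[... 211 characters left out ...]
2.0, 322.0], 0.87)]
top {'fx': 346.85597734475056, 'fy': 346.85597734475056, 'cx': 252.81307161700963, 'cy': 194.2902597812042, 'rvec': array([ 2.13613623, -2.09763383,  0.15845179]), 'tvec': array([ 88.22735541, 550.67411942, 819.62814142])} [397.  74. 906.]
top gear_large [([186.0, 281.0], 0.56)]
top gear_small [([179.0, 336.0], 0.69), ([169.0, 193.0], 0.53), ([153.0, 243.0], 0.43)]
top collar_brass [([163.0, 191.0], 0.72)]
top collar_steel [([181.0, 285.0], 0.62)]
top stand_round [([169.0, 197.0], 0.97)]
top stand_square [([189.0, 280.0], 0.68)]
top parts_tray [([248.0, 188.0], 0.88)]
top gear_stack [([151.0, 241.0], 0.62)]
top gear_cluster [([248.0, 276.0], 0.55), ([152.0, 244.0], 0.48)]
```

View pics/s0.png

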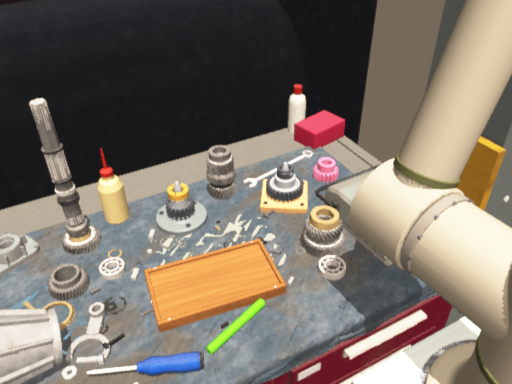

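View pics/t0.png

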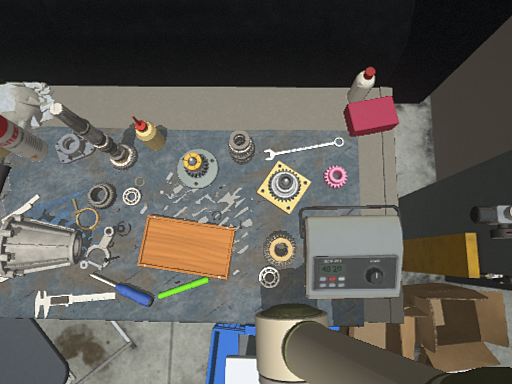

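```bash
cat > h.py <<'E'
from plant import env, grab_frame, camera_model, finder
import cv2,numpy as np
from scipy.optimize import least_squares
def cam(c):
    m=camera_model(c);K=np.array([[m["fx"],0,m["cx"]],[0,m["fy"],m["cy"]],[0,0,1]])
    return K,np.array(m["rvec"],float),np.array(m["tvec"],float).ravel()
def proj(c,P):
    K,r,t=cam(c);return cv2.projectPoints(np.array(P,float).reshape(-1,3),r,t,K,None)[0].reshape(-1,2)[:,::-1]
def ray(c,px,z):
    K,r,t=cam(c);R=cv2.Rodrigues(r)[0];d=R.T@np.linalg.inv(K)@[px[1],px[0],1];o=-R.T@t
    return (o+d*(z-o[2])/d[2])[:2]
def tri(ps,z=None):  # ps {cam:px}; z given -> xy
    if z is None:
        return least_squares(lambda P:np.concatenate([proj(c,P)[0]-p for c,p in ps.items()]),[450,50,40]).x
    return least_squares(lambda P:np.concatenate([proj(c,[*P,z])[0]-p for c,p in ps.items()]),[450,50]).x
E
python3 - <<'E'
from h import *
zs=dict(gear_large=24,gear_small=24,collar_brass=66,collar_steel=66,stand_round=0,stand_square=0,parts_tray=0,gear_stack=0,gear_cluster=0)
for c in("scene","top"): grab_frame(c)
for n,z in zs.items():
    for c in("scene","top"):
        print(n,c,[(ray(c,d["at"],z).round(1),round(d["score"],2)) for d in finder.landmark_of(n,c)])
E
```

```text
gear_large scene [(array([577.8,  19.3]), 0.84)]
gear_large top [(array([574. ,  18.2]), 0.64)]
gear_small scene [(array([567.9, -94.1]), 0.71), (array([635.7, 245.9]), 0.61)]
gear_small top [(array([ 607.7, -111.3]), 0.91), (array([423.1, 255. ]), 0.75), (array([619.8, 264.8]), 0.67)]
collar_brass scene [(array([630.9, 251.2]), 0.81), (array([555., 270.]), 0.24)]
collar_brass top [(array([621.4, 252.8]), 0.67)]
collar_steel scene [(array([581.9,  20.3]), 0.65)]
collar_steel top [(array([581.6,  25.1]), 0.68)]
stand_round scene [(array([632.1, 240.1]), 0.93)]
stand_round top [(array([622.1, 245.9]), 0.93), (array([416.5, 266.1]), 0.72), (array([633.9, 256.8]), 0.66)]
stand_square scene [(array([570.6,  23.3]), 0.7)]
stand_square top [(array([576.3,  22.8]), 0.94)]
parts_tray scene [(array([419.8, 270. ]), 0.94)]
parts_tray top [(array([419.5, 269.6]), 0.83)]
gear_stack scene [(array([672.2, 141. ]), 0.89)]
gear_stack top [(array([671.7, 126.2]), 0.67), (array([619.5, 248. ]), 0.24)]
gear_cluster scene [(array([421.2,  28.1]), 0.59)]
gear_cluster top [(array([407.7,  27.2]), 0.85)]
```

Candidates for gear_small: the pink gear at top px (176,336), which is the look-alike; the gear under brass on the round stand at (165,193), which I choose; and loose dark gears at (196,100) and (150,241). The big gear is on the wooden block at (183,285). I'll check this in one crop with model overlays.

```bash
cat >> h.py <<'E'
def ring(x,y,z,d): 
    a=np.linspace(0,2*np.pi,60);return np.c_[x+d/2*np.cos(a),y+d/2*np.sin(a),0*a+z]
def tile(img,c,centre,curves,s=8,w=400,h=300):
    r0=int(centre[0]-h/s/2);c0=int(centre[1]-w/s/2)
    o=cv2.resize(img[r0:r0+int(h/s)+1,c0:c0+int(w/s)+1],None,fx=s,fy=s,interpolation=cv2.INTER_CUBIC)[:h,:w].copy()
    for P,col in curves:
        p=((proj(c,P)[:,::-1]-[c0,r0]+.5)*s).astype(int);cv2.polylines(o,[p.reshape(-1,1,2)],False,col,1)
    return o
def overlay(fn,A,B,ca,cb):
    rows=[]
    for c in("scene","top"):
        im=grab_frame(c)
        rows.append(np.hstack([tile(im,c,proj(c,[*p,60])[0],cv_,s=5.5 if c=="scene" else 7) for p,cv_ in((A,ca),(B,cb))]))
    cv2.imwrite(fn,np.vstack(rows))
E
python3 - <<'E'
from h import *
A=(627,246);B=(574.5,21.5)
g=(0,255,0);r=(0,0,255);b=(255,0,255)
overlay("pics/o1.png",A,B,[(ring(*A,0,110),g),(ring(*A,82,44),r),(ring(*A,100,3),b),(ring(*A,46,60),g)],[(ring(*B,46,84),g),(ring(*B,88,36),r),(ring(*B,100,3),b)])
E
```

```text
(no output)
```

View pics/o1.png

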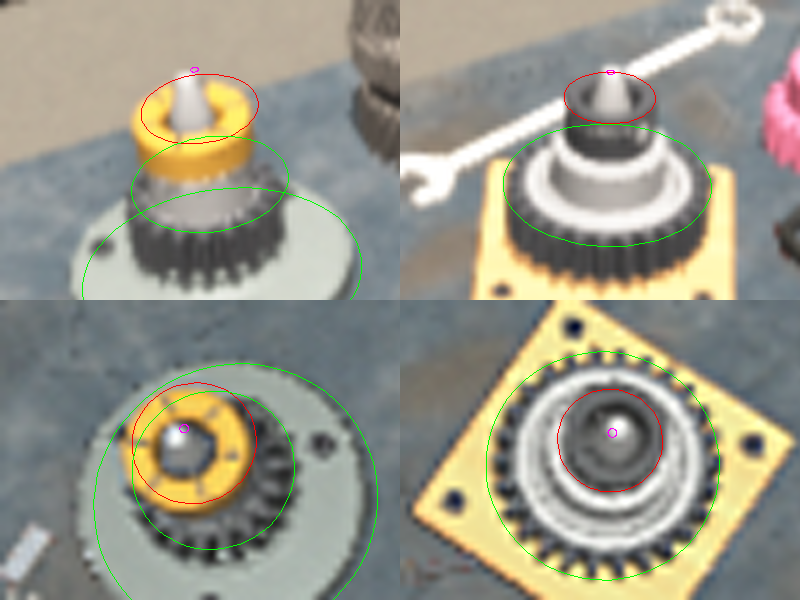

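jog_arm([
  [0,0,0,-60,0],
  [0,0,0,-120,-10],
])

```text
t: 2.35
tool_pos: [144.9, -504.3, 352.8]
tool_rot: [-3.141, -0.0, 0.458]
contact_force: [-0.5, -0.1, 0.7]
finger_gap: 85.4
```

The overlays confirm the choice: small gear under brass on the round stand, big gear under steel on the block, pink gear apart at the right. The block estimate fits. The round stand's parts sit slightly left of the estimate, about 1 px, so I'll correct that.

```bash
python3 - <<'E'
from h import *
A=(627,246)
print(tri({"scene":proj("scene",[*A,100])[0]+[.2,-1.2],"top":proj("top",[*A,100])[0]+[.5,-.3]},100),
 tri({"scene":proj("scene",[*A,82])[0]+[1.2,-1.6],"top":proj("top",[*A,82])[0]+[.6,-1.]},82))
A=(626,248);B=(574.5,21.5)
g=(0,255,0);r=(0,0,255);b=(255,0,255)
overlay("pics/o2.png",A,B,[(ring(*A,18,110),g),(ring(*A,82,44),r),(ring(*A,100,3),b),(ring(*A,46,60),g)],[(ring(*B,46,84),g),(ring(*B,88,36),r),(ring(*B,66,46),b)])
E
```

```text
[626.53972214 247.79409305] [625.34486039 249.48964294]
```

View pics/o2.png

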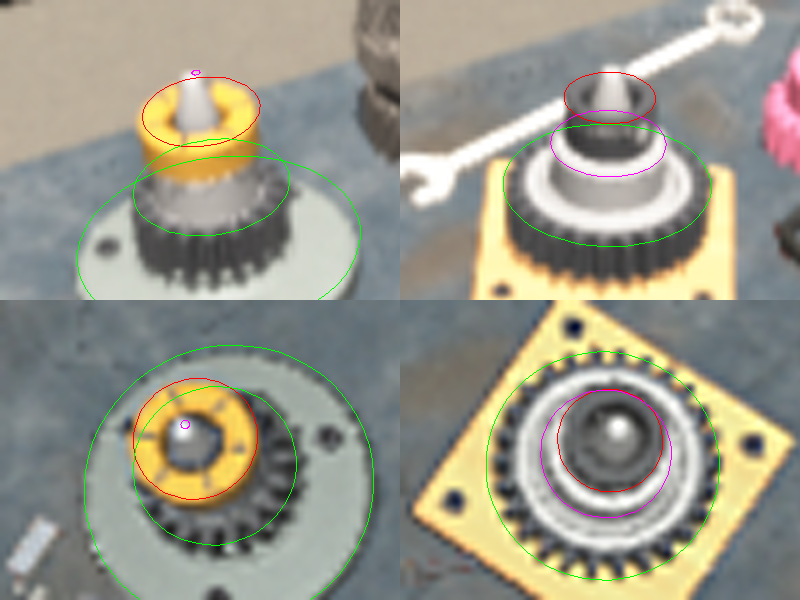

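jog_arm([
  [0,40,-40,0,-10],
  [0,80,-80,0,-20],
  [0,120,-120,0,-30],
  [0,160,-160,0,-40],
  [0,200,-200,0,-50],
  [0,240,-240,0,-64],
  [0,240,-240,0,-64],
])

```text
t: 3.32
tool_pos: [254.8, -181.7, 354.5]
tool_rot: [3.14, 0.013, 1.584]
contact_force: [0.1, -0.9, 0.9]
finger_gap: 85.5
```

The round stand fits at about (625.5, 248.5) and the block at (574.5, 21.5). Heading over the steel collar now.

jog_arm([
  [0,40,60,0,0],
  [0,80,120,0,0],
  [0,120,180,0,0],
  [0,160,240,0,0],
  [0,190,290,30,0],
  [0,203,320,80,0.7],
  [0,203,320,140,0.7],
  [0,203,320,190,0.7],
  [0,203,320,204,0.7],
  [0,203,320,204,0.7],
])

```text
t: 4.58
tool_pos: [571.9, 22.9, 146.9]
tool_rot: [-3.14, 0.012, 1.571]
contact_force: [-0.3, -0.1, 0.3]
finger_gap: 85.2
```

jog_arm([
  [60,-1.4,2.6,40,0],
  [80,-1.4,2.6,79,0],
  [80,-1.4,2.6,79,0],
  [150,-1.4,2.6,79,0],
  [220,-1.4,2.6,79,0],
  [220,-1.4,2.6,79,0],
  [220,-1.4,2.6,79,0],
  [220,-1.4,2.6,79,0],
], squeeze=40)

```text
t: 5.58
tool_pos: [575.8, 20.4, 70.8]
tool_rot: [3.139, 0.013, 1.571]
contact_force: [-0.9, 0.3, 6.4]
finger_gap: 34.8
```

Gripped. Lifting while I work out the tray spots.

jog_arm([
  [220,0,0,-30,0],
  [220,0,0,-75,0],
  [220,0,0,-80,0],
])

```text
t: 5.95
tool_pos: [577.2, 21.2, 155.5]
tool_rot: [3.13, 0.014, 1.571]
contact_force: [-0.1, -0.4, -1.3]
finger_gap: 34.7
```

```bash
python3 - <<'E'
from h import *
grab_frame("top");m=finder.masks_of("parts_tray","top")[0]["mask"].astype(np.uint8)
box=cv2.boxPoints(cv2.minAreaRect(cv2.findNonZero(m)))
W=np.array([ray("top",p[::-1],24) for p in box]);print(W.round(),W.mean(0).round(1))
for i in(0,1):
    d=W[i+1]-W[i];print(np.linalg.norm(d),d/np.linalg.norm(d))
E
```

```text
[[366. 385.]
 [497. 376.]
 [466. 142.]
 [338. 158.]] [417.1 265.2]
130.99939953174515 [ 0.99713712 -0.07561452]
235.45590857930137 [-0.13036161 -0.99146651]
```

jog_arm([
  [220,42,-42,0,0],
  [220,84,-84,0,0],
  [220,126,-126,20,0],
  [220,169,-167,70,0],
  [220,169,-167,110,0],
  [220,169,-167,125,0],
  [220,169,-167,125,0],
])

```text
t: 6.92
tool_pos: [407.9, 188.6, 22.4]
tool_rot: [3.14, 0.014, 1.572]
contact_force: [-0.1, 0.2, -0.7]
finger_gap: 34.5
```

jog_arm([
  [220,0,0,0,0],
  [220,0,0,0,0],
])

```text
t: 7.18
tool_pos: [407.8, 188.5, 22.3]
tool_rot: [3.14, 0.014, 1.572]
contact_force: [-0.4, -0.1, -0.8]
finger_gap: 34.3
```

jog_arm([
  [150,0,0,0,0],
  [75,0,0,0,0],
  [75,0,0,-3,0],
  [75,0,0,-40,0],
  [75,0,0,-90,0],
  [75,0,0,-120,0],
  [30,0,0,-125,0],
  [0,0,0,-125,0],
])

```text
t: 8.18
tool_pos: [407.4, 190.2, 146.7]
tool_rot: [3.141, 0.014, 1.572]
contact_force: [-0.3, -0.9, -0.5]
finger_gap: 85.4
```

jog_arm([
  [0,15,55,0,0],
  [0,30,110,0,0],
  [0,45,165,0,0],
  [0,59,218,0,0],
  [0,59,218,10,0],
  [0,59,218,10,0],
  [0,59,218,10,0],
])

```text
t: 9.05
tool_pos: [624.4, 249.1, 136.0]
tool_rot: [-3.141, 0.014, 1.572]
contact_force: [-0.7, 0.1, 0.3]
finger_gap: 85.2
```

```bash
python3 - <<'E'
from h import *
a=grab_frame("scene");print(env.get_obs()["tool_pos"])
b=grab_frame("top")
cv2.imwrite("pics/c1.png",np.hstack([cv2.resize(a[120:340,100:360],(520,440)),cv2.resize(b[120:290,130:300],(280,280)).repeat(1,0) if 0 else cv2.copyMakeBorder(cv2.resize(b[120:290,130:270],(280,340)),0,100,0,0,0)]))
E
```

```text
[624.61989164 249.17434717 136.55679625]
```

View pics/c1.png

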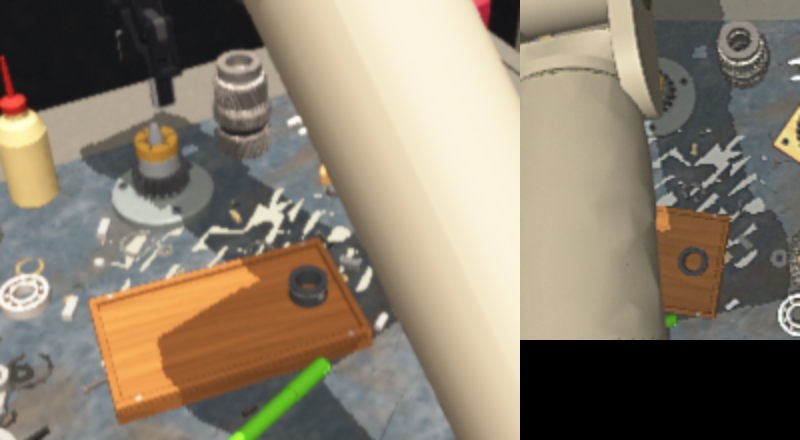

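Steel collar lies flat in the tray. The gripper is over the brass collar. Descending to TCP z of about 63.

jog_arm([
  [30,0.5,1,40,0],
  [30,0.5,1,72,0],
  [30,0.5,1,72,0],
  [100,0.5,1,72,0],
  [180,0.5,1,72,0],
  [200,0.5,1,72,0],
  [200,0.5,1,72,0],
  [200,0.5,1,72,0],
])

```text
t: 10.15
tool_pos: [626.7, 249.0, 67.3]
tool_rot: [3.137, 0.013, 1.572]
contact_force: [-1.1, 0.3, 5.6]
finger_gap: 42.0
```

jog_arm([
  [200,0,0,-30,0],
  [200,0,0,-75,0],
  [200,0,0,-80,0],
  [200,0,0,-80,0],
  [200,0,0,-80,0],
])

```text
t: 10.78
tool_pos: [625.8, 249.8, 145.8]
tool_rot: [3.14, 0.014, 1.572]
contact_force: [-0.2, -0.1, -1.0]
finger_gap: 42.3
```

jog_arm([
  [200,23,-50,0,0],
  [200,46,-100,0,0],
  [200,70,-150,0,0],
  [200,92,-197,30,0],
  [200,92,-197,80,0],
  [200,92,-197,108,0],
  [200,92,-197,108,0],
  [200,92,-197,108,0],
])

```text
t: 11.78
tool_pos: [429.5, 340.4, 37.0]
tool_rot: [3.138, 0.013, 1.572]
contact_force: [0.2, -0.1, 0.1]
finger_gap: 41.9
```

jog_arm([
  [200,0,0,10,0],
  [200,0,0,16,0],
  [200,0,0,16,0],
  [200,0,0,16,0],
])

```text
t: 12.28
tool_pos: [429.6, 340.2, 21.2]
tool_rot: [3.138, 0.013, 1.572]
contact_force: [-0.3, 1.0, -1.2]
finger_gap: 42.1
```

jog_arm([
  [120,0,0,1,0],
  [75,0,0,1,0],
  [75,0,0,-3,0],
  [75,0,0,-50,0],
  [75,0,0,-100,0],
  [40,-20,40,-120,0],
  [0,-45,95,-120,0],
  [0,-70,145,-120,0],
  [0,-92,196,-115,0],
  [0,-92,196,-115,0],
  [0,-92,196,-115,0],
])

```text
t: 13.65
tool_pos: [624.8, 250.1, 138.1]
tool_rot: [3.139, 0.013, 1.572]
contact_force: [-0.0, 0.1, 0.5]
finger_gap: 85.3
```

jog_arm([
  [30,-1.4,0.7,50,0],
  [30,-1.4,0.7,85,0],
  [30,-1.4,0.7,93,0],
  [30,-1.4,0.7,93,0],
  [100,-1.4,0.7,93,0],
  [180,-1.4,0.7,93,0],
  [210,-1.4,0.7,93,0],
  [210,-1.4,0.7,93,0],
  [210,-1.4,0.7,93,0],
], squeeze=60)

```text
t: 14.78
tool_pos: [626.1, 247.8, 47.0]
tool_rot: [3.137, 0.013, 1.572]
contact_force: [-3.8, -0.1, 7.5]
finger_gap: 39.2
```

jog_arm([
  [210,0,0,-20,0],
  [210,0,0,-60,0],
  [210,0,0,-95,0],
  [210,0,0,-100,0],
  [210,0,0,-100,0],
  [210,0,0,-100,0],
])

```text
t: 15.52
tool_pos: [625.0, 248.9, 144.9]
tool_rot: [3.14, 0.013, 1.572]
contact_force: [-0.1, 0.3, -3.3]
finger_gap: 38.9
```

jog_arm([
  [210,5,-50,0,0],
  [210,10,-100,0,0],
  [210,14,-150,0,0],
  [210,18,-203,20,0],
  [210,18,-203,60,0],
  [210,18,-203,88,0],
  [210,18,-203,88,0],
  [210,18,-203,88,0],
])

```text
t: 16.52
tool_pos: [422.6, 265.6, 57.2]
tool_rot: [3.139, 0.013, 1.572]
contact_force: [-0.2, -0.5, -2.9]
finger_gap: 38.6
```

jog_arm([
  [210,0,0,8,0],
  [210,0,0,15,0],
  [210,0,0,15.5,0],
  [210,0,0,15.5,0],
  [210,0,0,15.5,0],
])

```text
t: 17.15
tool_pos: [422.7, 265.4, 41.8]
tool_rot: [3.139, 0.013, 1.572]
contact_force: [-0.0, 0.2, -3.5]
finger_gap: 38.8
```

jog_arm([
  [120,0,0,0.5,0],
  [50,0,0,0.5,0],
  [50,0,0,-3,0],
  [50,0,0,-50,0],
  [30,0,0,-100,0],
  [0,-45,28,-110,0],
  [0,-90,56,-110,0],
  [0,-135,84,-110,0],
  [0,-180,112,-110,0],
  [0,-244,151,-105,0],
  [0,-244,151,-105,0],
  [0,-244,151,-105,0],
])

```text
t: 18.65
tool_pos: [573.6, 22.8, 150.2]
tool_rot: [3.14, 0.013, 1.571]
contact_force: [-0.3, 0.9, 0.2]
finger_gap: 85.3
```

```bash
python3 - <<'E'
from h import *
a=grab_frame("scene");b=grab_frame("top");print(env.get_obs()["tool_pos"])
cv2.imwrite("pics/c2.png",np.hstack([cv2.resize(a[120:340,100:360],(520,440)),cv2.copyMakeBorder(cv2.resize(b[120:290,130:270],(280,340)),0,100,0,0,0)]))
E
```

```text
[573.14348043  24.12681627 150.47493402]
```

View pics/c2.png

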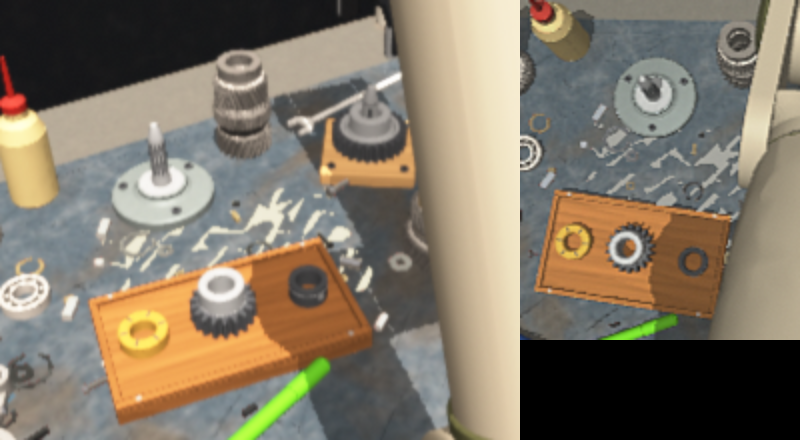

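Brass, small gear and steel all sit upright in the tray, and the round shaft is bare. I'll measure the bare shaft more closely.

```bash
python3 - <<'E'
from h import *
A=(625.5,248.5);g=(0,255,0);r=(0,0,255)
t=[]
for c in("scene","top"):
    im=grab_frame(c)
    t.append(tile(im,c,proj(c,[*A,60])[0],[(np.array([[*A,24],[*A,100]]),g),(ring(*A,31,21),r),(ring(*A,80,17),r)],s=9,w=400,h=500))
cv2.imwrite("pics/o3.png",np.hstack(t))
E
```

```text
(no output)
```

View pics/o3.png

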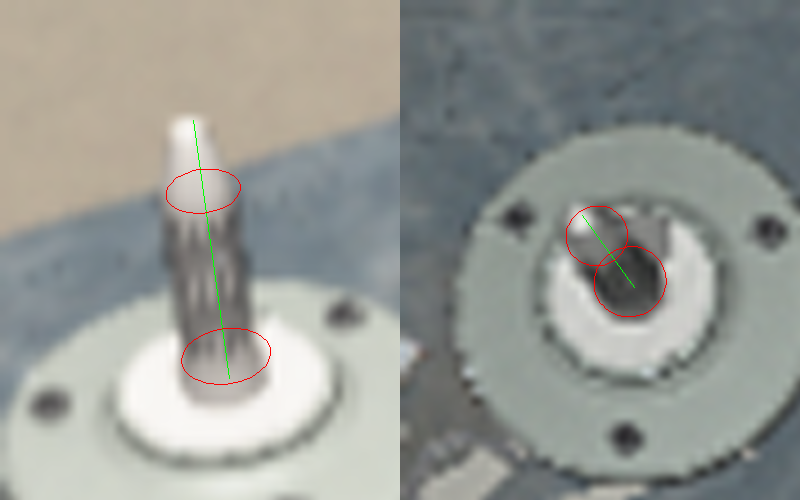

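jog_arm([
  [0,-2,1.4,50,0],
  [20,-2,1.4,90,0],
  [20,-2,1.4,104,0],
  [20,-2,1.4,104,0],
  [100,-2,1.4,104,0],
  [180,-2,1.4,104,0],
  [200,-2,1.4,104,0],
  [200,-2,1.4,104,0],
  [200,-2,1.4,104,0],
], squeeze=80)

```text
t: 19.98
tool_pos: [575.9, 21.0, 48.8]
tool_rot: [3.136, 0.013, 1.574]
contact_force: [-2.7, 0.4, 8.7]
finger_gap: 43.7
```

jog_arm([
  [200,0,0,-20,0],
  [200,0,0,-60,0],
  [200,0,0,-95,0],
  [200,0,0,-105,0],
  [200,0,0,-105,0],
  [200,0,0,-105,0],
])

```text
t: 20.72
tool_pos: [574.5, 22.4, 152.0]
tool_rot: [3.139, 0.013, 1.574]
contact_force: [-0.4, -0.5, -4.8]
finger_gap: 43.2
```

jog_arm([
  [200,45,-15,0,0],
  [200,90,-20,0,0],
  [200,135,-20,0,0],
  [200,180,0,0,0],
  [200,215,30,0,0],
  [200,226,51.5,0,0],
  [200,226,51.5,0,0],
  [200,226,51.5,0,0],
  [200,226,51.5,0,0],
])

```text
t: 21.85
tool_pos: [625.0, 248.1, 149.1]
tool_rot: [3.139, 0.013, 1.573]
contact_force: [0.3, -0.1, -4.3]
finger_gap: 42.8
```

```bash
python3 - <<'E'
from h import *
t=[]
p=env.get_obs()["tool_pos"];print(p,env.get_obs()["tool_rot"])
A=(625.3,249);z=p[2]-24.8;g=(0,255,0);r=(0,0,255)
for c in("scene","top"):
    im=grab_frame(c)
    t.append(tile(im,c,proj(c,[*A,100])[0],[(ring(*A,z,24),r),(ring(*A,z,84),g),(ring(*A,100,4),r)],s=6,w=400,h=500))
cv2.imwrite("pics/o4.png",np.hstack(t))
E
```

```text
[624.97846413 248.07898183 149.1462182 ] [3.13949952 0.01295596 1.57311294]
```

View pics/o4.png

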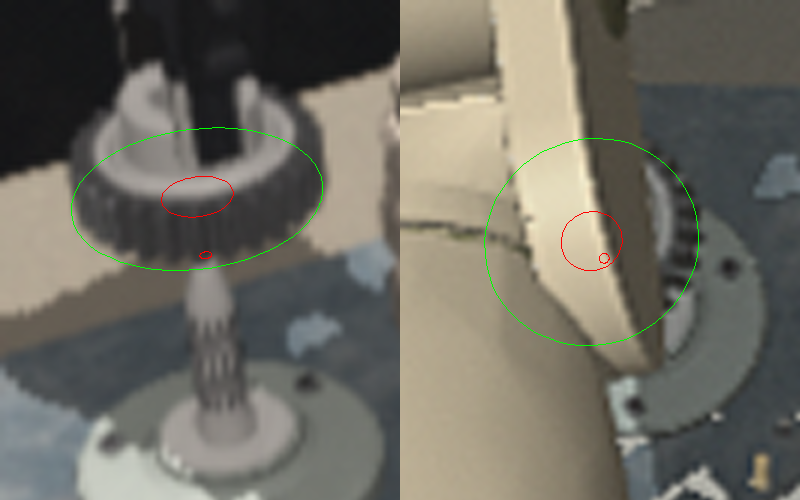

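jog_arm([
  [200,0.5,0.8,15,0],
  [200,0.5,0.8,28,0],
  [200,0.5,0.8,38,0],
  [200,0.5,0.8,46,0],
  [200,0.5,0.8,46,0],
  [200,0.5,0.8,46,0],
])

```text
t: 22.7
tool_pos: [626.4, 248.2, 104.0]
tool_rot: [3.138, 0.013, 1.573]
contact_force: [-0.4, 0.1, -3.9]
finger_gap: 42.8
```

Bottom at about z 79 with no contact, so the shaft is in the bore. Continuing down.

jog_arm([
  [200,0,0,14,0],
  [200,0,0,28,0],
  [200,0,0,40,0],
  [200,0,0,45,0],
  [200,0,0,49,0],
  [200,0,0,49,0],
])

```text
t: 23.45
tool_pos: [625.9, 248.4, 54.6]
tool_rot: [3.139, 0.011, 1.573]
contact_force: [-3.3, 5.7, -4.9]
finger_gap: 43.1
```

jog_arm([
  [200,0.8,-0.5,1,0],
  [200,0.8,-0.5,4,0],
  [200,0.8,-0.5,6.5,0],
  [200,0.8,-0.5,6.5,0],
])

```text
t: 23.95
tool_pos: [625.5, 249.5, 49.0]
tool_rot: [3.139, 0.011, 1.573]
contact_force: [-3.5, 2.3, 2.4]
finger_gap: 43.2
```

jog_arm([
  [120,0,0,0.5,0],
  [40,0,0,0.5,0],
  [20,0,0,-2,0],
  [20,0,0,-50,0],
  [0,0,0,-95,0],
  [0,4,-50,-100,0],
  [0,8,-100,-100,0],
  [0,12,-150,-95,0],
  [0,16,-203,-70,0],
  [0,16,-203,-40,0],
  [0,16,-203,-30,0],
  [0,16,-203,-30,0],
])

```text
t: 25.45
tool_pos: [423.1, 265.2, 78.4]
tool_rot: [3.138, 0.011, 1.573]
contact_force: [0.5, 0.5, 0.0]
finger_gap: 85.4
```

```bash
python3 - <<'E'
from h import *
A=(625.5,249);B=(574.5,21.5);g=(0,255,0);r=(0,0,255);b=(255,0,255)
print(env.get_obs()["tool_pos"])
overlay("pics/o5.png",A,B,[(ring(*A,46,84),g),(ring(*A,66,46),r),(ring(*A,100,3),b)],[(ring(*B,80,17),r),(np.array([[*B,24],[*B,100]]),g)])
E
```

```text
[423.11640118 265.20771732  78.4263674 ]
```

View pics/o5.png

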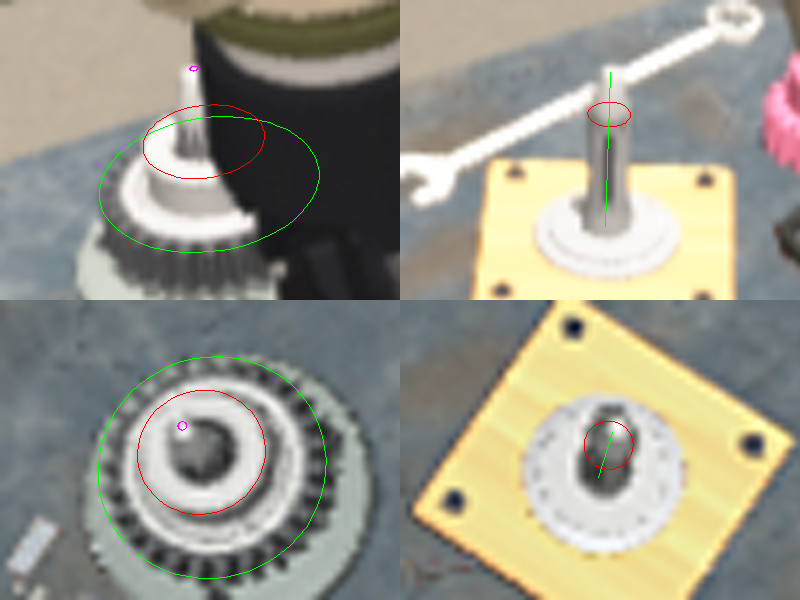

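Big gear is seated flat at its rings on the round stand, and the block's shaft is bare and matches the model. Now the small gear.

jog_arm([
  [20,0.2,-0.4,20,0],
  [20,0.2,-0.4,37,0],
  [20,0.2,-0.4,37,0],
  [100,0.2,-0.4,37,0],
  [180,0.2,-0.4,37,0],
  [210,0.2,-0.4,37,0],
  [210,0.2,-0.4,37,0],
  [210,0.2,-0.4,37,0],
], squeeze=60)

```text
t: 26.55
tool_pos: [423.6, 265.4, 43.3]
tool_rot: [3.136, 0.01, 1.573]
contact_force: [-1.8, -0.2, 8.3]
finger_gap: 39.1
```

jog_arm([
  [210,0,0,-20,0],
  [210,0,0,-60,0],
  [210,0,0,-100,0],
  [210,-40,25,-112,0],
  [210,-80,50,-112,0],
  [210,-120,75,-112,0],
  [210,-160,100,-112,0],
  [210,-200,125,-112,0],
  [210,-245,152,-112,0],
  [210,-245,152,-112,0],
  [210,-245,152,-112,0],
  [210,-245,152,-112,0],
])

```text
t: 28.05
tool_pos: [575.1, 22.8, 158.8]
tool_rot: [3.136, 0.01, 1.575]
contact_force: [0.2, -0.2, -3.8]
finger_gap: 38.6
```

jog_arm([
  [210,-2.4,0.4,15,0],
  [210,-2.4,0.4,30,0],
  [210,-2.4,0.4,42,0],
  [210,-2.4,0.4,53,0],
  [210,-2.4,0.4,53,0],
  [210,-2.4,0.4,53,0],
])

```text
t: 28.8
tool_pos: [576.1, 19.8, 106.1]
tool_rot: [3.135, 0.01, 1.574]
contact_force: [-0.4, 0.0, -2.8]
finger_gap: 38.6
```

jog_arm([
  [210,0.3,-0.4,14,0],
  [210,0.3,-0.4,28,0],
  [210,0.3,-0.4,40,0],
  [210,0.3,-0.4,46,0],
  [210,0.3,-0.4,49,0],
  [210,0.3,-0.4,49,0],
])

```text
t: 29.55
tool_pos: [576.1, 19.7, 57.2]
tool_rot: [3.135, 0.01, 1.575]
contact_force: [0.5, -0.3, -3.1]
finger_gap: 38.7
```

jog_arm([
  [210,0.3,-0.3,3,0],
  [210,0.3,-0.3,6,0],
  [210,0.3,-0.3,8.5,0],
  [210,0.3,-0.3,8.5,0],
])

```text
t: 30.05
tool_pos: [576.0, 19.5, 49.4]
tool_rot: [3.134, 0.011, 1.575]
contact_force: [-3.5, -3.7, 4.7]
finger_gap: 38.9
```

jog_arm([
  [120,0,0,0.5,0],
  [40,0,0,0.5,0],
  [20,0,0,-2,0],
  [20,0,0,-50,0],
  [40,0,0,-95,0],
  [75,42,-42,-100,0],
  [75,84,-84,-100,0],
  [75,126,-126,-95,0],
  [75,169,-168,-70,0],
  [75,169,-168,-30,0],
  [75,169,-168,-10,0],
  [75,169,-168,-10,0],
])

```text
t: 31.55
tool_pos: [406.7, 187.9, 55.8]
tool_rot: [3.137, 0.011, 1.575]
contact_force: [-0.2, 0.2, 0.2]
finger_gap: 60.5
```

```bash
python3 - <<'E'
from h import *
A=(625.5,249);B=(575,21.5);g=(0,255,0);r=(0,0,255);b=(255,0,255)
print(env.get_obs()["tool_pos"])
overlay("pics/o6.png",A,B,[(ring(*A,46,84),g),(ring(*A,66,46),r),(ring(*A,100,3),b)],[(ring(*B,46,60),g),(ring(*B,66,41),r),(ring(*B,100,3),b)])
E
```

```text
[406.72713206 187.91593492  55.75859173]
```

View pics/o6.png

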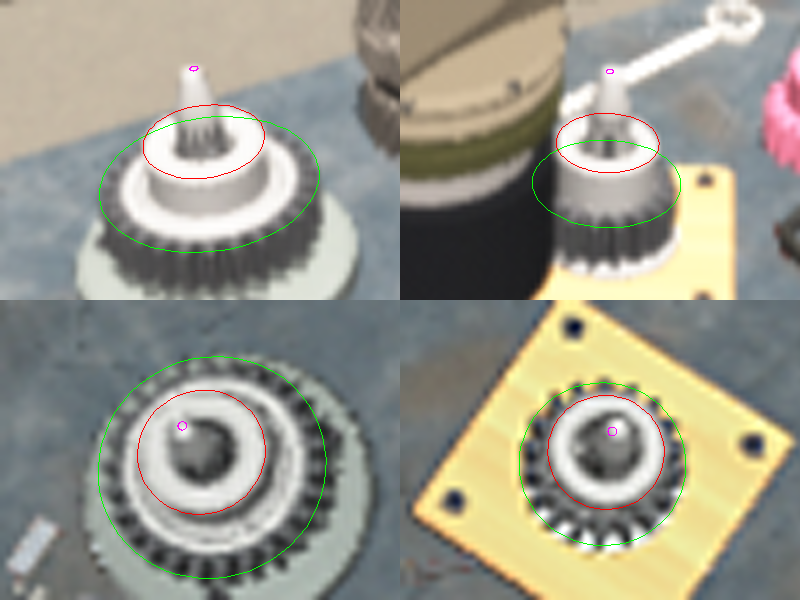

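Both gears are seated, with the hub rims (z 66) and teeth lying on the model rings. Now the steel collar.

jog_arm([
  [75,0.6,1.1,15,0],
  [75,0.6,1.1,32.5,0],
  [75,0.6,1.1,32.5,0],
  [150,0.6,1.1,32.5,0],
  [220,0.6,1.1,32.5,0],
  [220,0.6,1.1,32.5,0],
  [220,0.6,1.1,32.5,0],
  [220,0.6,1.1,32.5,0],
], squeeze=40)

```text
t: 32.65
tool_pos: [409.7, 188.3, 25.6]
tool_rot: [3.132, 0.01, 1.575]
contact_force: [-1.7, -1.4, 6.4]
finger_gap: 34.4
```

jog_arm([
  [220,0,0,-30,0],
  [220,0,0,-80,0],
  [220,0,0,-115,0],
  [220,-42,42,-120,0],
  [220,-84,84,-120,0],
  [220,-126,126,-120,0],
  [220,-168,167,-118,0],
  [220,-168,167,-118,0],
  [220,-168,167,-118,0],
  [220,-168,167,-118,0],
])

```text
t: 33.9
tool_pos: [575.6, 23.1, 147.2]
tool_rot: [3.132, 0.01, 1.576]
contact_force: [0.3, -0.1, -1.2]
finger_gap: 34.1
```

jog_arm([
  [220,-2.4,0.1,15,0],
  [220,-2.4,0.1,28,0],
  [220,-2.4,0.1,40,0],
  [220,-2.4,0.1,51,0],
  [220,-2.4,0.1,51,0],
  [220,-2.4,0.1,51,0],
])

```text
t: 34.65
tool_pos: [576.4, 20.2, 96.5]
tool_rot: [3.131, 0.01, 1.576]
contact_force: [-0.1, 0.0, -1.2]
finger_gap: 34.2
```

jog_arm([
  [220,0.2,-0.8,8,0],
  [220,0.2,-0.8,15,0],
  [220,0.2,-0.8,20,0],
  [220,0.2,-0.8,22.5,0],
  [220,0.2,-0.8,22.5,0],
])

```text
t: 35.28
tool_pos: [575.9, 20.1, 74.0]
tool_rot: [3.131, 0.01, 1.576]
contact_force: [-0.5, -0.2, -0.6]
finger_gap: 34.4
```

jog_arm([
  [220,0,0,1,0],
  [120,0,0,1,0],
  [60,0,0,0,0],
  [60,0,0,-40,0],
  [60,0,0,-75,0],
  [75,55,-25,-75,0],
  [75,110,-50,-75,0],
  [75,165,-75,-75,0],
  [75,220,-100,-75,0],
  [75,275,-125,-75,0],
  [75,320,-146,-60,0],
  [75,320,-146,-40,0],
])

```text
t: 36.78
tool_pos: [426.5, 342.5, 109.1]
tool_rot: [3.13, 0.009, 1.58]
contact_force: [1.0, -1.3, -0.4]
finger_gap: 59.9
```

jog_arm([
  [75,0,0,20,0],
  [75,0,0,35,0],
  [75,0,0,35,0],
])

```text
t: 37.15
tool_pos: [426.6, 341.8, 73.4]
tool_rot: [3.132, 0.01, 1.58]
contact_force: [0.3, 0.1, -0.2]
finger_gap: 60.1
```

jog_arm([
  [75,-1.6,3,25,0],
  [75,-1.6,3,48,0],
  [75,-1.6,3,52,0],
  [75,-1.6,3,52,0],
  [150,-1.6,3,52,0],
  [200,-1.6,3,52,0],
  [200,-1.6,3,52,0],
  [200,-1.6,3,52,0],
])

```text
t: 38.15
tool_pos: [430.7, 340.0, 23.0]
tool_rot: [3.13, 0.009, 1.58]
contact_force: [-1.3, -1.8, 7.4]
finger_gap: 42.0
```

jog_arm([
  [200,0,0,-30,0],
  [200,0,0,-80,0],
  [200,0,0,-115,0],
  [200,-23,50,-120,0],
  [200,-46,100,-120,0],
  [200,-70,150,-120,0],
  [200,-92,197,-118,0.5],
  [200,-92,197,-118,0.5],
  [200,-92,197,-118,0.5],
  [200,-92,197,-118,0.5],
])

```text
t: 39.4
tool_pos: [626.3, 251.8, 144.7]
tool_rot: [3.13, 0.009, 1.572]
contact_force: [-0.6, 0.1, -1.4]
finger_gap: 42.3
```

jog_arm([
  [200,-2.8,-0.3,15,0],
  [200,-2.8,-0.3,28,0],
  [200,-2.8,-0.3,40,0],
  [200,-2.8,-0.3,51,0],
  [200,-2.8,-0.3,51,0],
  [200,-2.8,-0.3,51,0],
])

```text
t: 40.15
tool_pos: [626.9, 248.6, 94.2]
tool_rot: [3.129, 0.009, 1.572]
contact_force: [0.5, -0.2, -1.0]
finger_gap: 41.6
```

jog_arm([
  [200,0.3,-1,8,0],
  [200,0.3,-1,15,0],
  [200,0.3,-1,20,0],
  [200,0.3,-1,23,0],
  [200,0.3,-1,23,0],
])

```text
t: 40.78
tool_pos: [626.3, 248.7, 71.2]
tool_rot: [3.128, 0.009, 1.572]
contact_force: [0.1, 0.2, -1.3]
finger_gap: 41.6
```

Seated within a fraction of a millimetre. Release and back away.

jog_arm([
  [200,0,0,0.8,0],
  [120,0,0,0.8,0],
  [50,0,0,0,0],
  [50,0,0,-40,0],
  [50,0,0,-85,0],
  [50,0,-50,-85,0],
  [50,0,-110,-85,0],
  [50,0,-170,-85,0],
  [50,0,-220,-85,0],
  [50,0,-220,-85,0],
])

```text
t: 42.02
tool_pos: [402.6, 249.3, 153.6]
tool_rot: [3.129, 0.009, 1.574]
contact_force: [0.5, -0.0, 1.2]
finger_gap: 68.6
```

```bash
python3 - <<'E'
from h import *
A=(625.5,249);B=(575,21.5);g=(0,255,0);r=(0,0,255);b=(255,0,255)
o=env.get_obs();print(o["tool_pos"],o["t"])
overlay("pics/o7.png",A,B,[(ring(*A,46,84),g),(ring(*A,82,44),r),(ring(*A,100,3),b)],[(ring(*B,46,60),g),(ring(*B,88,36),r),(ring(*B,100,3),b)])
E
```

```text
[402.59865648 249.25395461 153.62006807] 42.025
```

View pics/o7.png

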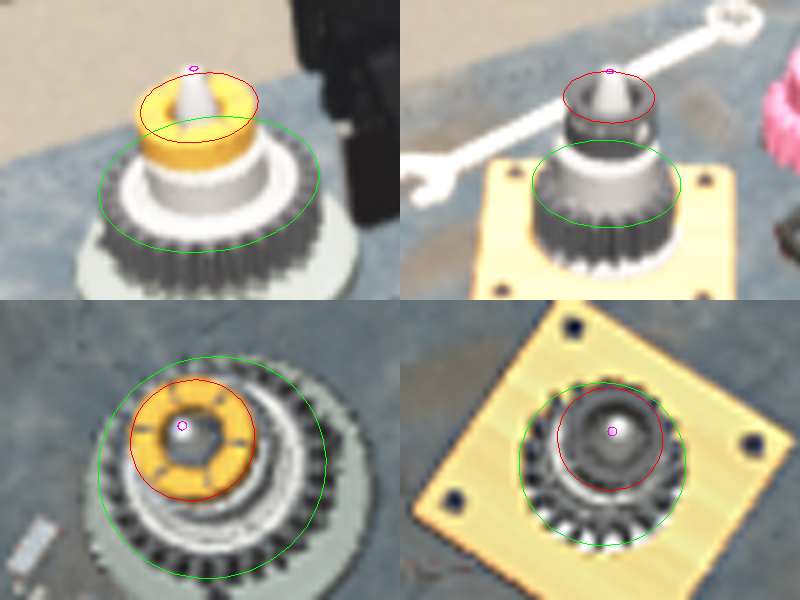

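All four parts lie on their model rings at the right heights, and the robot is clear. Handing in.

```bash
python3 -c "
from plant import env
print(env.hand_in())"
```

```text
the job is handed in; nothing more can be done
None
```

The gears are swapped and the job is handed in at about 42 s of robot time. The big gear with the brass collar is on the round stand. The small gear with the steel collar is on the wooden block.

- **Last pictures:** from both cameras, all four parts lie flat, within about 1 px (1–2 mm) of where the model puts them when fully home. The gripper had let go and was clear of everything.
- **Seating heights:** the arm's height reading on setting down matched the expected fully-home height to within about half a millimetre for each part. Both gears also pushed back when they touched bottom. The collars showed no clear push before release.
- **Side contact:** the big gear rubbed the shaft at its seat with about 6 N and needed a shift of about 1 mm before it went home.
- **Bystanders:** I never touched the tall stack or the double gear, and no contact force came up when passing them. I did not measure their positions again at the end.
- **Disagreements:** the arm often settled 1–8 mm off the commanded shift, so I corrected from the measured position each time. The network positions for the round stand differed by 5–10 mm between the two cameras, so I fitted it by overlay instead.

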